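# Secure the housing and hold its cover at the hinge for the pin

### The job

Swing the nest's turnbutton fully home, so that its bar lies square across the foot of the grey housing. Then pick up the loose cover by its upright grip and bring its single hinge knuckle between the housing's two knuckles so that all three holes line up for the hinge pin, the cover level and opened out away from the housing. Finish while still holding it steady there, in the air and not touching or leaning on the housing; leave the housing seated in its nest and the other things on the bench alone.

Things in the scene. Friction and masses are not known exactly. Their poses are not given: they have to be found in the camera images.
- turnbutton (a joint): angle of the turnbutton, rad. A dark steel bar 92 long x 18 wide x 10 thick, lying level with its underside 21 mm above the bench, on a vertical pivot (point button_pivot); 0 = fully home against its stop, bar square across the housing's foot (it lies parallel to the hinge axis); it starts open, at 1.1 to 1.6, and from there must be turned clockwise seen from above to reach 0. It stays where it is left (friction about 0.06 N m).
- button_pivot (a point): the turnbutton's pivot axis (vertical), at the underside of the bar, 21 mm above the bench. Its axes are the nest's: z up, x pointing from the hinge side to the opposite side of the housing, y along the hinge axis. The housing's nearest upright wall is 58 mm from the pivot in +y and rises to 100 mm above the bench.
- button_peg (a point): centre of the round upright peg by which the turnbutton is turned: diameter 14 mm, height 44 mm (31 to 75 mm above the bench, centre at 53), standing on the tail of the bar 45 mm from the pivot axis. At joint value q it lies from the pivot at 45 mm x (sin q, -cos q) along the pivot point's x and y. The bar turns with it.
- nest: black plastic assembly nest fixed to the bench: base plate 140 x 300 x 8 mm with 8 mm high lips round the housing's foot. Origin on the bench under the centre of the housing, axes as for button_pivot; the base plate reaches from y = -185 to +115 mm and x = -70 to +70 mm.
- housing: grey open-topped electronics housing, 1.6 kg, standing loose in the nest with about 2 mm of play: box 100 (x) x 120 (y) mm on an aluminium foot 100 x 190 x 10 mm, its top 92 mm above its own underside and 100 mm above the bench. Origin at the centre of its underside, 8 mm above the bench; z up, its hinge is on the -x side, hinge axis along y.
- housing_hinge (a point): the point on the housing's hinge axis half-way between its two aluminium knuckles, 72 mm in -x and 80 mm up from the housing's origin, 88 mm above the bench. Axes as the housing's: y along the hinge axis, -x away from the housing. Each knuckle is a tube 26 mm outside, 14 mm hole, 22 mm long; the open gap between them is 44 mm (y = -22 to +22 mm). The leaf they are on stands 18 mm in +x of the hinge axis. The gap is open above and to -x. The hinge pin is 8 mm thick.
- cover: aluminium cover plate, 90 (x) x 120 (y) x 6 mm, about 0.28 kg, lying flat on the bench with its grip up. Origin at the centre of the plate's underside; z up; its hinge knuckle stands out beyond the +x edge. When it is matched to the housing, its axes point the same way as the housing's.
- cover_knuckle (a point): centre of the cover's single knuckle, a tube along the cover's y, 26 mm outside, 14 mm hole, 34 mm long; it lies at x = +63 mm, z = +13 mm from the cover's origin, axes as the cover's. It must come to point housing_hinge, with the same axes: 5 mm of room is then left to each knuckle at the side.
- cover_grip (a point): centre of the cover's upright black grip, a bar 14 mm thick (x) x 60 mm long (y) x 50 mm high, standing on the plate from 6 to 56 mm above its underside, near the cover's centre of mass. It lies at x = +10 mm, z = +31 mm from the cover's origin (53 mm in -x and 18 mm up from point cover_knuckle). Axes as the cover's; pinch it across its thickness.
- pin: bystander: bent steel hinge pin, 8 mm thick, 120 mm long, lying on the bench; leave it alone.
- phone: bystander: black phone, 74 x 150 x 9 mm, lying on the bench; leave it alone.
- glue: bystander: small white bottle, 34 mm diameter, 85 mm tall, standing on the bench; leave it alone.
- driver: bystander: screwdriver lying on the bench near the robot; leave it alone.

How it is judged:
By the outcome, as a careful person would: the job done as asked, in the order asked, and still so for the second after the job is handed in, while the arm keeps its last pose, push and grip.
It also fails if it takes over 54 s, if anything falls off the work surface, if the arm or the gripper's body presses on something with over 40 N, if the wrist force passes 120 N, or if a joint passes its speed limit or range.

### The arm

A 7-joint arm with a two-finger parallel gripper is mounted at the origin on the work surface. World frame = base frame: x ahead of the robot, y to its left, z up, the work surface at z = 0. Lengths are in m, angles in rad, forces in N, time in s.
With the tool pointing down it reaches from about 0.425 to 0.925 m from the base axis. Payload 6.8 kg.
Tool frame: the origin (TCP) lies at the very end of the fingers, on their centre line; the grasp point (between the pads) lies 19 mm behind it; z points along the fingers, y is the line along which they close (so a half turn about z gives the same grasp; the last joint's range is limited). The gripper opens to 85 mm and grips with 20 to 120 N. Pads are 22 mm wide; open, the fingers measure 114 mm over their backs; the gripper's body (76 mm by 85 mm) begins 54 mm behind the grasp point. The pads swing forward as they close: fully open they stand 13 mm farther back than shut.
Start: joints at [1.032, 0.477, 0.022, 1.555, -0.011, 1.109, -0.083], TCP at [0.282, -0.613, 0.231] pointing down, gripper open.
Joint ranges: [-2.96, 2.96], [-0.34, 2.1], [-1.41, 1.46], [0.24, 2.44], [-1.37, 4.51], [0.17, 1.92], [-2.96, 2.96]. Speed limits (rad/s): [2.39, 2.39, 3.14, 3.14, 3.14, 3.14, 3.14].

### API

Orientations are given as a unit quaternion [w, x, y, z].
In Python, from station import bot gives the robot as it stands.
- The arm moves only by the tool jog_arm, never from a script. Its argument "motion" is a list of rows, each a list of 7 numbers: the turn, a rotation vector about the tool's x, y, z in rad, then the shift along the tool's x, y, z in mm, then the finger opening in mm, from 0 to 85.4. A call has 1 to 10 rows; each row is the pose to reach, as a shift and turn from the pose commanded when the call began, along the tool's axes at that moment; what a row does not reach only later rows make up. A row lasts 1/8 s, in which the tool goes at most 62.5 mm and 10.7 degrees, less where a joint would pass 70% of its speed; a pose out of reach is approached as far as the arm can. A call with a gripper value outside its range is refused whole. The fingers move at their own pace and stop on an object; "grip_force" is the grip in N (left out, the last holds). Time passes only in rows, so rows that repeat a pose let the fingers close. It gives the time, the measured TCP pose, the force, the opening and the grip force at its end, in the units of the state.
- bot.get_obs(): the state, without advancing time (a new reading comes with each control period).
- bot.read_camera(name): name is "side" or "top"; returns a dict with "pixels" (420x560x3 uint8, red, green, blue), "camera_matrix" (3x3 intrinsics, pixels), "T" (4x4, takes a point from camera to world coordinates). Camera axes: x right, y down, z forward; pixel columns grow to the right and rows downward; lengths in m; the calibration is good to about 2 mm. A picture is of the moment at which its call begins. There is no depth.
- bot.hand_in(): hands the job in; it is judged then, once.
Trained networks look in a picture, given as the dict that the camera call returned (one of the last four; its "shot" number tells which), for a name from the list of things; names that differ only in an ending like _2 or _b are one class to them, and where a whole thing is asked for, a point or a joint stands for the part that bears it (a point fixed in the world has none). Each returns a list of dicts, best first, with "score" (0 to 1); they miss things now and then, are a little off and sometimes report something else, mostly with a low value. They report only what shows in the picture. A call takes as long as a camera call.
- bot.spot_in(thing, picture): "xy" ([column, row] in pixels, amid what is visible of it).
- bot.tip_of(thing, picture): "xy" ([column, row] in pixels: a listed point, or the origin of a listed thing).
The state is a dict: "t": time; "q": joint angles; "joint_vel": joint speeds; "joint_torque": joint torques, N m; "eef_pos": TCP position; "tool_rot": TCP orientation; "contact_force": force on the tool from outside, world axes, zero at the start; "torque": the same for the moment, N m; "gripper_width": opening from 0.0 (shut) to 1.0 (fully open); "grasp_force": force on a finger pad.
Only numpy, scipy, OpenCV 4.12 (cv2) and the standard library are available. Lean on these libraries where they do the work, as an engineer would, in place of code of your own. Each camera call takes 0.05 s, during which the arm holds its last target. There are 200 camera calls.

## Working session

There is one attempt and no reset: what is moved stays moved. The work goes in short steps, Python scripts to look and compute and a tool call to move; the robot and the scene stay as the last step left them, time stands still between calls to the robot, and variables do not carry over. Pictures are saved under pics/ and viewed, at most 10 in all, crops included, and the job is handed in when it is done.

Besides the shell and the picture viewer there is one more tool, called after "Emit:" by a JSON object that holds its "op" and its "data", one argument or row to a line. jog_arm: Moves the arm, as the interface text tells. Its arguments: {"type":"object","properties":{"motion":{"type":"array"},"grip_force":{"type":"number"}},"required":["motion"]}

```bash
mkdir -p pics; cat > h.py <<'E'
import numpy as np, cv2
from station import bot
def snap(n,save=None):
    p=bot.read_camera(n)
    if save: cv2.imwrite('pics/'+save,cv2.cvtColor(p['pixels'],cv2.COLOR_RGB2BGR))
    return p
def ray(p,xy):
    T=np.array(p['T']);d=T[:3,:3]@np.linalg.inv(p['camera_matrix'])@[xy[0],xy[1],1]
    return T[:3,3],d
def atz(p,xy,z):
    o,d=ray(p,xy);return o+d*(z-o[2])/d[2]
def proj(p,X):
    T=np.array(p['T']);c=T[:3,:3].T@(np.array(X)-T[:3,3]);u=np.array(p['camera_matrix'])@c
    return u[:2]/u[2]
E
python3 - <<'E'
from h import *
np.set_printoptions(precision=4,suppress=True)
Z=dict(button_pivot=.021,button_peg=.053,nest=0,housing=.008,housing_hinge=.088,cover=0,cover_knuckle=.013,cover_grip=.031,glue=0,pin=0,phone=0,driver=0)
for c in('top','side'):
    p=snap(c,c+'1.png'); print(c,p['T'])
    for k,z in Z.items():
        r=bot.tip_of(k,p)[:2]
        for d in r: print(k,np.array(d['xy']),round(d['score'],2),atz(p,d['xy'],z))
o=bot.get_obs();print(o['t'],o['eef_pos'],o['tool_rot'],o['gripper_width'],o['contact_force'])
E
```

```text
top [[ 0.0193 -0.9962  0.0848  0.4565]
 [-0.9997 -0.018   0.0155  0.0314]
 [-0.014  -0.0851 -0.9963  1.0235]
 [ 0.      0.      0.      1.    ]]
button_pivot [357.7 227.4] 0.74 [ 0.5108 -0.1289  0.021 ]
button_peg [212.2 192.9] 0.44 [0.5761 0.1818 0.053 ]
housing [350.3 178.9] 0.65 [ 0.6179 -0.1143  0.008 ]
housing_hinge [321.2 172. ] 0.59 [ 0.6183 -0.0438  0.088 ]
cover [186.8 205. ] 0.81 [0.5546 0.2456 0.    ]
cover_knuckle [214.9 190.8] 0.57 [0.5857 0.1822 0.013 ]
cover_knuckle [319.7 171.9] 0.36 [ 0.6315 -0.0466  0.013 ]
cover_grip [189.5 199.1] 0.89 [0.5645 0.2337 0.031 ]
glue [260.7 120.7] 0.6 [0.7477 0.086  0.    ]
pin [294.8 282.6] 0.68 [0.3892 0.0038 0.    ]
phone [178.5 134.5] 0.64 [0.7132 0.2699 0.    ]
phone [320.4 173.7] 0.37 [ 0.6297 -0.0492  0.    ]
driver [168.7 318. ] 0.82 [0.3075 0.2762 0.    ]
side [[-0.7131 -0.3906  0.5822 -0.0787]
 [-0.7011  0.4026 -0.5886  0.6542]
 [-0.0045 -0.8279 -0.5609  0.6493]
 [ 0.      0.      0.      1.    ]]
button_pivot [340.7 205.4] 0.89 [ 0.4982 -0.1239  0.021 ]
button_peg [358.8 189.5] 0.65 [ 0.4804 -0.1609  0.053 ]
nest [303.7 191.1] 0.64 [ 0.6187 -0.1375  0.    ]
housing [296.2 190. ] 0.84 [ 0.626  -0.1192  0.008 ]
housing_hinge [279.4 170.4] 0.8 [ 0.6195 -0.0569  0.088 ]
cover [190.4 282.2] 0.95 [0.5535 0.2465 0.    ]
cover [279.3 170.4] 0.53 [ 0.7292 -0.1682  0.    ]
cover_knuckle [206.6 254.4] 0.95 [0.5828 0.183  0.013 ]
cover_grip [191. 265.] 0.75 [0.5603 0.2361 0.031 ]
glue [194.4 206.1] 0.68 [0.7524 0.0819 0.    ]
pin [342.7 259. ] 0.62 [ 0.3942 -0.0031  0.    ]
phone [132.5 247.8] 0.61 [0.7202 0.2641 0.    ]
driver [273.  364.3] 0.75 [0.3094 0.2745 0.    ]
driver [340.7 204.7] 0.28 [ 0.5193 -0.1522  0.    ]
1.3 [ 0.2819 -0.6133  0.2313] [0.     0.9769 0.2137 0.    ] 0.9961124480682547 [ 0.3832 -0.5104  0.3664]
```

View pics/top1.png

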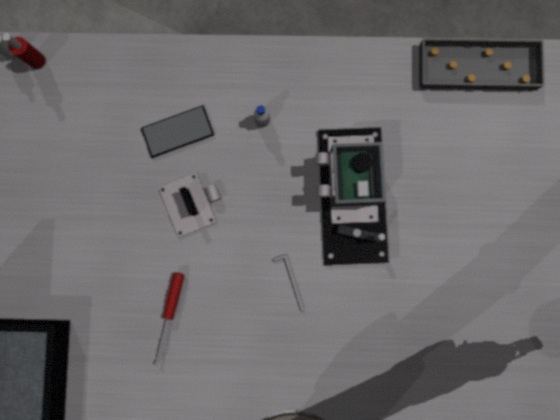

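View pics/side1.png

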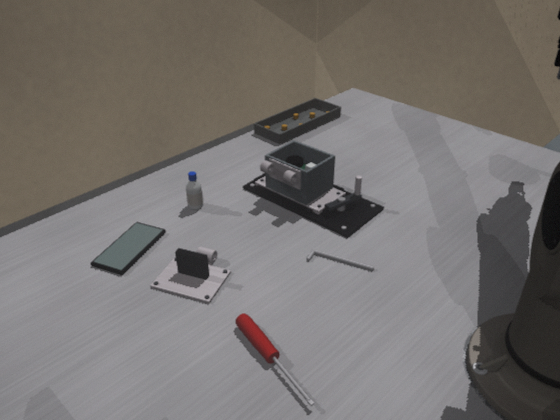

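The overviews show the nest around top px (355,195), with the button bar at about (357,234) and the peg near (381,237). The cover is at (187,205), its knuckle at (213,192), pointing at the hinge. I'll zoom in for precision.

```bash
python3 - <<'E'
import cv2,numpy as np
t=cv2.imread('pics/top1.png');s=cv2.imread('pics/side1.png')
f=lambda a,k:np.clip(cv2.resize(a,None,fx=k,fy=k,interpolation=cv2.INTER_CUBIC).astype(float)*1.6+15,0,255).astype('uint8')
a=f(t[120:270,310:395],4)     # 340x600
b=f(t[165:245,155:230],4)  # 300x320
im=np.zeros((600,660,3),'uint8');im[:,:340]=a;im[:320,350:650]=b
cv2.imwrite('pics/c1.png',im)
c=f(s[135:240,235:390],4) #620x420
d=f(s[240:305,145:240],2) 
im=np.zeros((560,620,3),'uint8');im[:420]=c;im[425:555,:190]=d
cv2.imwrite('pics/c2.png',im)
E
```

```text
(no output)
```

View pics/c1.png

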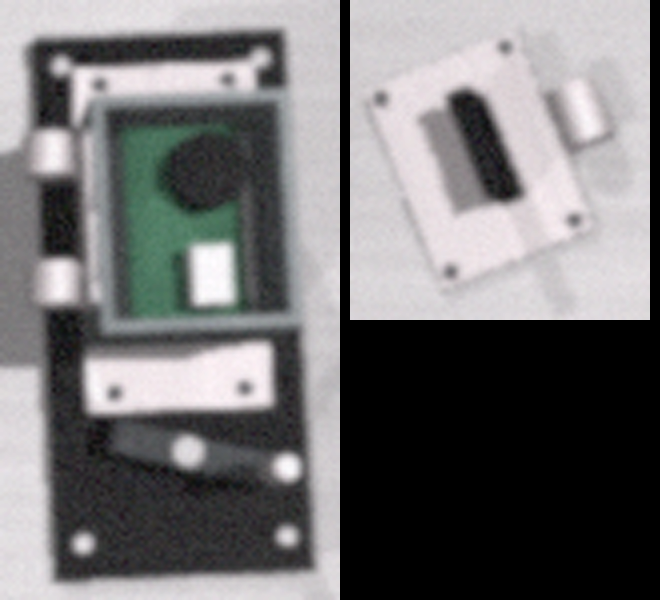

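View pics/c2.png

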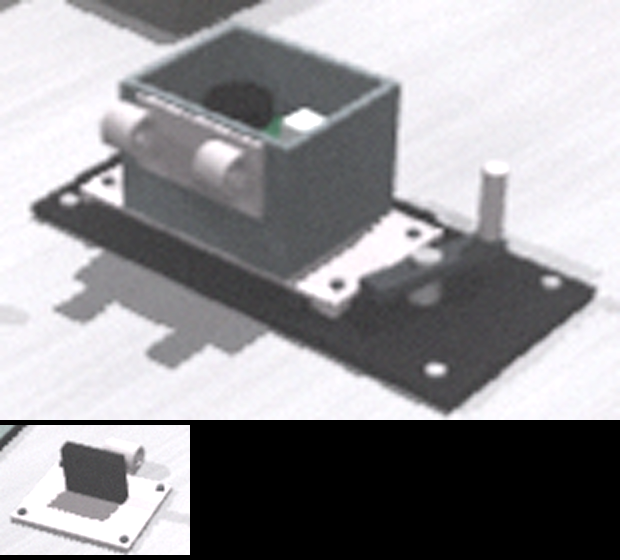

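Crops: nest plate corners (top crop) are (33,43), (283,32), (312,568), (57,578). The rim, peg top (288,467), pivot head (188,452) and cover corners are all clear. I'll fit the poses from both views.

```bash
cat > fit.py <<'E'
from h import *
from scipy.optimize import least_squares
np.set_printoptions(precision=4,suppress=True)
def fit(obs,x0):
    def W(v,m):
        c,s=np.cos(v[2]),np.sin(v[2]);return np.array([v[0]+(c*m[0]-s*m[1])/1e3,v[1]+(s*m[0]+c*m[1])/1e3,m[2]/1e3])
    r=lambda v:np.concatenate([proj(p,W(v,m))-xy for p,xy,m in obs])
    s=least_squares(r,x0,loss='soft_l1');return s.x,r(s.x).reshape(-1,2)
E
python3 - <<'E'
from fit import *
T=snap('top');S=snap('side')
t=lambda x,y:(T,np.array([310+x/4-.4,120+y/4-.4])); s=lambda x,y:(S,np.array([235+x/4-.4,135+y/4-.4]))
ct=lambda x,y:(T,np.array([155+(x-350)/4-.4,165+y/4-.4])); cs=lambda x,y:(S,np.array([145+x/2-.25,240+(y-425)/2-.25]))
nest=[(*t(33,43),(-70,115,8)),(*t(283,32),(70,115,8)),(*t(312,568),(70,-185,8)),(*t(57,578),(-70,-185,8)),
 (*s(445,410),(-70,-185,8)),(*s(595,292),(70,-185,8)),(*s(35,210),(-70,115,8))]
hs=[(*t(92,100),(-50,60,100)),(*t(287,88),(50,60,100)),(*t(300,328),(50,-60,100)),(*t(104,336),(-50,-60,100)),
 (*s(400,85),(50,-60,100)),(*s(290,152),(-50,-60,100)),(*s(122,85),(-50,60,100)),(*s(238,25),(50,60,100))]
cv=[(*ct(369,100),(-45,60,6)),(*ct(512,34),(45,60,6)),(*ct(594,230),(45,-60,6)),(*ct(450,292),(-45,-60,6)),
 (*cs(12,516),(-45,60,6)),(*cs(125,550),(-45,-60,6)),(*cs(172,487),(45,-60,6))]
for n,o,x0 in(('nest',nest,(.62,-.13,-1.57)),('housing',hs,(.62,-.13,-1.57)),('cover',cv,(.555,.245,-1.2))):
    for nm,oo in(('both',o),('top',[q for q in o if q[0] is T]),('side',[q for q in o if q[0] is S])):
        v,r=fit(oo,x0);print(n,nm,v,np.sqrt((r**2).mean()))
        c,sn=np.cos(v[2]),np.sin(v[2]);R=np.array([[c,-sn],[sn,c]])
        if n=='housing':print(' hinge',v[:2]+R@[-.072,0])
        if n=='nest':print(' pivot guess',v[:2]+R@[0,-.118])
        if n=='cover':print(' grip',v[:2]+R@[.01,0],'kn',v[:2]+R@[.063,0])
def tri(a,b):
    o1,d1=ray(*a);o2,d2=ray(*b);A=np.stack([d1,-d2],1);l=np.linalg.lstsq(A,o2-o1,rcond=None)[0]
    p,q=o1+d1*l[0],o2+d2*l[1];return (p+q)/2,np.linalg.norm(p-q)
print('pegtop',tri(t(288,467),s(495,166)),'pivothead',tri(t(188,452),s(428,256)))
print(atz(*t(288,467),.075),atz(*s(495,166),.075))
E
```

```text
nest both [ 0.6168 -0.1172 -1.5179] 0.7694304814889313
 pivot guess [ 0.499  -0.1234]
nest top [ 0.6173 -0.1171 -1.5161] 0.8034981745087276
 pivot guess [ 0.4995 -0.1235]
nest side [ 0.6162 -0.118  -1.5266] 0.6043126547286495
 pivot guess [ 0.4983 -0.1233]
housing both [ 0.6162 -0.1183 -1.51  ] 0.5830762290277001
 hinge [ 0.6118 -0.0464]
housing top [ 0.6161 -0.1174 -1.5086] 0.47965470200119636
 hinge [ 0.6116 -0.0456]
housing side [ 0.6178 -0.1209 -1.5135] 0.349417131051755
 hinge [ 0.6137 -0.049 ]
cover both [ 0.5544  0.2429 -1.1546] 1.0207529133908702
 grip [0.5585 0.2338] kn [0.5799 0.1853]
cover top [ 0.5528  0.243  -1.1332] 0.81592116836301
 grip [0.5571 0.2339] kn [0.5795 0.1859]
cover side [ 0.5564  0.2422 -1.1838] 0.5256798962987677
 grip [0.5602 0.2329] kn [0.5802 0.1839]
pegtop (array([ 0.4902, -0.168 ,  0.0796]), np.float64(0.0007652630082443502)) pivothead (array([ 0.4983, -0.1243,  0.0384]), np.float64(0.001414694275821043))
[ 0.4906 -0.1687  0.075 ] [ 0.4945 -0.1749  0.075 ]
```

```bash
cat > mv.py <<'E'
from h import *
from scipy.spatial.transform import Rotation as Ro
def cur():
    o=bot.get_obs();q=np.array(o['tool_rot']);return o,Ro.from_quat(q[[1,2,3,0]]).as_matrix(),np.array(o['eef_pos'])
def row(R,p,t,yaw=None):
    """yaw: world angle (deg) of tool y, tool down"""
    if yaw is None: rv=np.zeros(3)
    else:
        a=np.radians(yaw);Y=np.array([np.cos(a),np.sin(a),0]);Z=np.array([0,0,-1.]);
        rv=Ro.from_matrix(R.T@np.stack([np.cross(Y,Z),Y,Z],1)).as_rotvec()
    return np.r_[rv.round(4),((R.T@(np.array(t)-p))*1e3).round(1)].tolist()
E
python3 - <<'E'
from mv import *
o,R,p=cur();print(R.round(3).tolist(),p)
print(row(R,p,[.4905,-.168,.15],-35))
print(row(R,p,[.4905,-.168,.040],-35))
E
```

```text
[[0.909, 0.418, 0.0], [0.418, -0.909, -0.0], [0.0, 0.0, -1.0]] [ 0.28189368 -0.6133639   0.2313256 ]
[0.0001, 0.0, -0.5292, 375.5, -317.6, 81.3]
[0.0001, 0.0, -0.5292, 375.5, -317.6, 191.3]
```

Emit:
{"op": "jog_arm", "data": {
  "motion": [
    [0, 0, -0.15, 42, -35, 9, 45],
    [0, 0, -0.3, 84, -71, 18, 45],
    [0, 0, -0.45, 126, -106, 27, 45],
    [0, 0, -0.529, 168, -142, 36, 45],
    [0, 0, -0.529, 210, -178, 45, 45],
    [0, 0, -0.529, 252, -213, 54, 45],
    [0, 0, -0.529, 294, -249, 63, 45],
    [0, 0, -0.529, 336, -284, 72, 45],
    [0, 0, -0.529, 375.5, -317.6, 81.3, 45],
    [0, 0, -0.529, 375.5, -317.6, 81.3, 45]
  ]
}}

```text
t: 2.65
eef_pos: [0.4921, -0.1631, 0.1498]
tool_rot: [-0.001, 0.885, 0.465, 0.001]
contact_force: [0.3, -1.0, 0.0]
gripper_width: 0.533
grasp_force: 0.0
```

Emit:
{"op": "jog_arm", "data": {
  "motion": [
    [0, 0, 0, 0, 0, 40, 45],
    [0, 0, 0, 0, 0, 80, 45],
    [0, 0, 0, 0, 0, 108, 45],
    [0, 0, 0, 0, 0, 108, 45],
    [0, 0, 0, 0, 0, 108, 45]
  ]
}}

```text
t: 3.28
eef_pos: [0.4911, -0.1688, 0.0431]
tool_rot: [0.001, 0.887, 0.461, 0.0]
contact_force: [-0.1, 0.5, 0.1]
gripper_width: 0.525
grasp_force: 0.0
```

```bash
python3 - <<'E'
from mv import *
o,R,p=cur();print(o['t'],p,o['contact_force'])
t=snap('top');s=snap('side')
f=lambda a,k:np.clip(cv2.resize(a[...,::-1],None,fx=k,fy=k,interpolation=cv2.INTER_CUBIC).astype(float)*1.6+15,0,255).astype('uint8')
im=np.hstack([f(t['pixels'][190:280,310:410],3.5),f(s['pixels'][130:220,300:420],3.5)]);cv2.imwrite('pics/g1.png',im);print(im.shape)
E
```

```text
3.275 [ 0.49107321 -0.16877616  0.04305032] [-0.07571954  0.53195114  0.10321824]
(315, 770, 3)
```

View pics/g1.png

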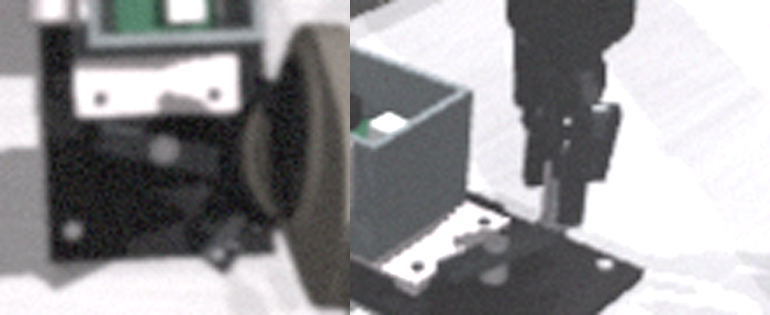

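The side crop shows the peg (550,195) between the two fingers. Gripping it.

Emit:
{"op": "jog_arm", "data": {
  "motion": [
    [0, 0, 0, 0, 0, 0, 8],
    [0, 0, 0, 0, 0, 0, 8],
    [0, 0, 0, 0, 0, 0, 8],
    [0, 0, 0, 0, 0, 0, 8],
    [0, 0, 0, 0, 0, 0, 8],
    [0, 0, 0, 0, 0, 0, 8]
  ],
  "grip_force": 30
}}

```text
t: 4.12
eef_pos: [0.491, -0.1684, 0.0427]
tool_rot: [0.001, 0.887, 0.462, 0.0]
contact_force: [-0.2, -2.3, 6.6]
gripper_width: 0.155
grasp_force: 29.4
```

```bash
python3 - <<'E'
from mv import *
o,R,p=cur();print(p,o['gripper_width']*85.4,o['grasp_force'],o['contact_force'])
pv=np.array([.499,-.1234]);x=np.array([.055,-.9985]);y=np.array([.9985,.055])
d=p[:2]-pv;print('r',np.hypot(*d),'q',np.arctan2(d@x,-d@y))
c=np.array([.4905,-.168,p[2]]) # commanded
Y0=np.degrees(np.arctan2(R[1,1],R[0,1]));print(Y0)
for i,q in enumerate(np.linspace(1.33,0,11)[1:]):
    t=pv+.0452*(np.sin(q)*x-np.cos(q)*y);print(row(R,c,[*t,p[2]],Y0-45*(i+1)/10))
E
```

```text
[ 0.49100048 -0.16838556  0.04274994] 13.241763645141319 29.409162998199463 [-0.18739808 -2.283127    6.63211442]
r 0.04569127975274797 q 1.3397846113618324
-35.02308069947474
[0.0013, -0.0001, 0.0785, -1.9, -5.6, -0.0]
[0.0013, -0.0002, 0.1571, -3.2, -11.5, -0.0]
[0.0013, -0.0002, 0.2356, -3.8, -17.4, -0.0]
[0.0013, -0.0003, 0.3142, -3.5, -23.4, -0.0]
[0.0013, -0.0003, 0.3927, -2.5, -29.4, -0.0]
[0.0013, -0.0004, 0.4712, -0.7, -35.1, -0.0]
[0.0013, -0.0004, 0.5498, 1.9, -40.5, -0.1]
[0.0013, -0.0005, 0.6283, 5.1, -45.6, -0.1]
[0.0013, -0.0005, 0.7069, 9.0, -50.1, -0.1]
[0.0012, -0.0006, 0.7854, 13.5, -54.2, -0.1]
```

Emit:
{"op": "jog_arm", "data": {
  "motion": [
    [0, 0, 0.08, -1.9, -5.6, 0, 8],
    [0, 0, 0.16, -3.2, -11.5, 0, 8],
    [0, 0, 0.24, -3.8, -17.4, 0, 8],
    [0, 0, 0.31, -3.5, -23.4, 0, 8],
    [0, 0, 0.39, -2.5, -29.4, 0, 8],
    [0, 0, 0.47, -0.7, -35.1, 0, 8],
    [0, 0, 0.55, 1.9, -40.5, 0, 8],
    [0, 0, 0.63, 5.1, -45.6, 0, 8],
    [0, 0, 0.71, 9, -50.1, 0, 8],
    [0, 0, 0.785, 13.5, -54.2, 0, 8]
  ]
}}

```text
t: 5.38
eef_pos: [0.4534, -0.1286, 0.0427]
tool_rot: [0.001, 0.996, 0.084, -0.0]
contact_force: [-5.0, -7.2, 9.2]
gripper_width: 0.153
grasp_force: 30.4
```

```bash
python3 - <<'E'
from mv import *
o,R,p=cur();print(p,o['gripper_width']*85.4,o['grasp_force'],o['contact_force'],R.round(3).tolist())
pv=np.array([.499,-.1234]);x=np.array([.055,-.9985]);y=np.array([.9985,.055])
d=p[:2]-pv;print('r',np.hypot(*d),'q',np.arctan2(d@x,-d@y))
print(R[:2,:2].T@(-x)*4)
E
```

```text
[ 0.45336666 -0.12855593  0.04266051] 13.068527538568398 30.430847704410553 [-4.96492565 -7.20458881  9.19296889] [[0.986, 0.168, -0.0], [0.168, -0.986, -0.003], [-0.0, 0.003, -1.0]]
r 0.04592369283946163 q 0.05748185924627227
[ 0.45269027 -3.97434265]
```

Push a few mm further against the stop and watch the force.

Emit:
{"op": "jog_arm", "data": {
  "motion": [
    [0, 0, 0, 0.2, -2, 0, 8],
    [0, 0, 0, 0.5, -4, 0, 8],
    [0, 0, 0, 0.5, -4, 0, 8],
    [0, 0, 0, 0.5, -4, 0, 8]
  ]
}}

```text
t: 5.88
eef_pos: [0.4532, -0.1278, 0.0427]
tool_rot: [0.003, 0.996, 0.084, 0.0]
contact_force: [-2.2, -18.2, 5.4]
gripper_width: 0.155
grasp_force: 30.4
```

Force rises to 18 N with no travel, so it's at the stop. Release and lift.

Emit:
{"op": "jog_arm", "data": {
  "motion": [
    [0, 0, 0, 0, 0, 0, 45],
    [0, 0, 0, 0, 0, 0, 45],
    [0, 0, 0, 0, 0, 0, 45],
    [0, 0, 0, 0, 0, 0, 45],
    [0, 0, 0, 0, 0, -40, 45],
    [0, 0, 0, 0, 0, -80, 45],
    [0, 0, 0, 0, 0, -130, 45],
    [0, 0, 0, 0, 0, -180, 45],
    [0, 0, 0, 0, 0, -180, 45]
  ]
}}

```text
t: 7.0
eef_pos: [0.4562, -0.1219, 0.2258]
tool_rot: [0.001, 0.996, 0.087, 0.004]
contact_force: [0.8, -0.3, -0.1]
gripper_width: 0.531
grasp_force: 0.0
```

```bash
python3 - <<'E'
from mv import *
o,R,p=cur();print(o['t'],p,o['contact_force'],np.degrees(np.arctan2(R[1,1],R[0,1])),R.round(3).tolist())
print(o['q'])
# grip at (.5585,.2338); cover yaw -1.1546 rad; tool y along cover x
print(row(R,p,[.5585,.2338,.2],np.degrees(-1.1546)))
E
```

```text
7.0 [ 0.45617344 -0.12191696  0.22582033] [ 0.7638657  -0.30420886 -0.1127119 ] -79.96599344049982 [[0.985, 0.174, 0.008], [0.174, -0.985, -0.001], [0.008, 0.002, -1.0]]
[ 0.17001358  0.14611152 -0.04531449  2.03323155  0.00821456  0.95431371
 -1.27517459]
[0.0034, -0.0074, -0.2411, 162.5, -332.5, 26.2]
```

Emit:
{"op": "jog_arm", "data": {
  "motion": [
    [0, 0, -0.05, 20, -41, 0, 45],
    [0, 0, -0.1, 40, -82, 0, 45],
    [0, 0, -0.15, 60, -123, 0, 45],
    [0, 0, -0.2, 80, -164, 5, 45],
    [0, 0, -0.241, 101, -208, 10, 45],
    [0, 0, -0.241, 122, -250, 20, 45],
    [0, 0, -0.241, 143, -293, 40, 45],
    [0, 0, -0.241, 162.5, -332.5, 60, 45],
    [0, 0, -0.241, 162.5, -332.5, 75, 45],
    [0, 0, -0.241, 162.5, -332.5, 75, 45]
  ]
}}

```text
t: 8.25
eef_pos: [0.5542, 0.2327, 0.1446]
tool_rot: [0.001, 0.978, 0.207, -0.002]
contact_force: [-0.9, -1.3, 0.1]
gripper_width: 0.527
grasp_force: 0.0
```

```bash
python3 - <<'E'
from mv import *
o,R,p=cur();print(o['t'],p,np.degrees(np.arctan2(R[1,1],R[0,1])))
t=snap('top');s=snap('side')
f=lambda a,k:np.clip(cv2.resize(a[...,::-1],None,fx=k,fy=k,interpolation=cv2.INTER_CUBIC).astype(float)*1.6+15,0,255).astype('uint8')
im=np.vstack([np.hstack([f(t['pixels'][120:270,310:400],2),f(t['pixels'][150:300,100:280],2)[:, :360]]),np.hstack([f(s['pixels'][130:245,235:395],2),f(s['pixels'][200:315,110:225],2)])[:, :540]]) if 0 else None
A=f(t['pixels'][120:270,310:400],2);B=f(s['pixels'][130:280,235:395],2);C=f(s['pixels'][185:315,110:260],2)
im=np.zeros((570,500,3),'uint8');im[:300,:180]=A;im[:300,180:500]=B;im[305:565,:300]=C;cv2.imwrite('pics/g2.png',im)
for k,z in dict(button_pivot=.021,button_peg=.053,housing_hinge=.088,cover=0,cover_knuckle=.013,cover_grip=.031).items():
  for n,pp in(('t',t),('s',s)):
    for d in bot.tip_of(k,pp)[:1]: print(k,n,np.array(d['xy']),round(d['score'],2),atz(pp,d['xy'],z))
E
```

```text
8.25 [0.5542156  0.23272576 0.14456812] -66.15777688059342
button_pivot t [354.3 233.3] 0.77 [ 0.49801833 -0.12168044  0.021     ]
button_pivot s [339.2 204.5] 0.74 [ 0.50283677 -0.12447685  0.021     ]
button_peg t [360.  254.6] 0.65 [ 0.45281893 -0.12879096  0.053     ]
button_peg s [362.2 202.4] 0.68 [ 0.44383175 -0.12449535  0.053     ]
housing_hinge t [324.8 171.5] 0.82 [ 0.61946444 -0.05111096  0.088     ]
housing_hinge s [277.  173.6] 0.69 [ 0.61348796 -0.04335097  0.088     ]
cover t [186.5 203.4] 0.82 [0.5581612  0.24636328 0.        ]
cover s [191.7 285.3] 0.79 [0.54493547 0.25012923 0.        ]
cover_knuckle t [211.6 191.5] 0.85 [0.58404718 0.18943473 0.013     ]
cover_knuckle s [207.4 254.4] 0.9 [0.58170092 0.18189283 0.013     ]
cover_grip t [190.6 197.6] 0.9 [0.56777163 0.23146006 0.031     ]
cover_grip s [190.1 262.6] 0.74 [0.56702979 0.2329778  0.031     ]
```

View pics/g2.png

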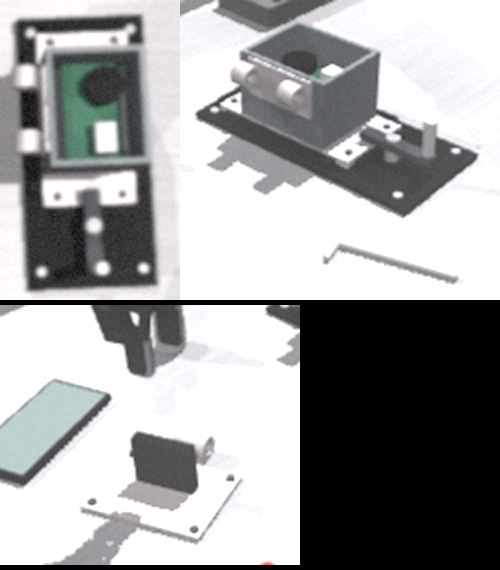

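Button bar now lies along the nest's y over the foot (pivot at (94,225), peg at (102,268) in the crop). Gripper is above the cover. I'll refine the grip position.

```bash
python3 - <<'E'
from mv import *
o,R,p=cur();t=snap('top');s=snap('side')
print('gripC top',atz(t,(188.4,200.4),.056))
# side now: C crop offset (110,185), scale2, image y-305 ; grip top corners (136,432),(199,458)
for a in((136,432),(199,458),(133,480),(196,492)): print(atz(s,(110+a[0]/2-.25,185+(a[1]-305)/2-.25),.056 if a[1]<470 else .006))
print('knuckle near end',atz(s,(110+210/2,185+(448-305)/2),.013))
pt=atz(t,(361,253.8),.075);pv=atz(t,(356.8,232.3),.037);d=pv-pt;print('button dir',np.degrees(np.arctan2(d[1],d[0])),pt,pv)
print(row(R,p,[.5610,.2333,.0145],-66.2),p)
E
```

```text
gripC top [0.55898482 0.23083705 0.056     ]
[0.59035158 0.24035156 0.056     ]
[0.51947977 0.2239091  0.056     ]
[0.58906212 0.25162799 0.006     ]
[0.53333126 0.22114457 0.006     ]
knuckle near end [0.56610206 0.17577972 0.013     ]
button dir 3.399620363861069 [ 0.45455334 -0.12717151  0.075     ] [ 0.49956718 -0.1244975   0.037     ]
[0.0, -0.0001, 0.0004, 4.5, 2.7, 132.6] [0.55583257 0.23393334 0.14708409]
```

Button direction of 3.4° against the nest y-axis at 3.2°: home. Descending on the grip.

Emit:
{"op": "jog_arm", "data": {
  "motion": [
    [0, 0, 0, 2.7, 1.8, 30, 36],
    [0, 0, 0, 2.7, 1.8, 60, 36],
    [0, 0, 0, 2.7, 1.8, 90, 36],
    [0, 0, 0, 2.7, 1.8, 115, 36],
    [0, 0, 0, 2.7, 1.8, 130, 36],
    [0, 0, 0, 2.7, 1.8, 130, 36],
    [0, 0, 0, 2.7, 1.8, 130, 36]
  ]
}}

```text
t: 9.93
eef_pos: [0.5597, 0.2338, 0.0179]
tool_rot: [-0.0, 0.978, 0.206, 0.001]
contact_force: [0.0, -0.7, 0.0]
gripper_width: 0.42
grasp_force: 0.0
```

Emit:
{"op": "jog_arm", "data": {
  "motion": [
    [0, 0, 0, 0, 0, 0, 5],
    [0, 0, 0, 0, 0, 0, 5],
    [0, 0, 0, 0, 0, 0, 5],
    [0, 0, 0, 0, 0, 0, 5],
    [0, 0, 0, 0, 0, 0, 5],
    [0, 0, 0, 0, 0, 0, 5]
  ],
  "grip_force": 70
}}

```text
t: 10.68
eef_pos: [0.5598, 0.2338, 0.0182]
tool_rot: [-0.0, 0.978, 0.206, 0.001]
contact_force: [-0.1, 0.5, 5.9]
gripper_width: 0.155
grasp_force: 69.0
```

Emit:
{"op": "jog_arm", "data": {
  "motion": [
    [0, 0, 0, 0, 0, -10, 5],
    [0, 0, 0, 0, 0, -30, 5],
    [0, 0, 0, 0, 0, -55, 5],
    [0, 0, 0, 0, 0, -80, 5],
    [0, 0, 0.07, -4, 30, -100, 5],
    [0, 0, 0.15, -9, 65, -110, 5],
    [0, 0, 0.22, -14, 100, -110, 5],
    [0, 0, 0.29, -18, 130, -110, 5],
    [0, 0, 0.358, -22, 162, -110, 5],
    [0, 0, 0.358, -22, 162, -110, 5]
  ]
}}

```text
t: 11.92
eef_pos: [0.6052, 0.0716, 0.127]
tool_rot: [0.001, 1.0, 0.025, 0.0]
contact_force: [-1.5, -0.3, -3.2]
gripper_width: 0.158
grasp_force: 68.5
```

Emit:
{"op": "jog_arm", "data": {
  "motion": [
    [0, 0, 0, 0, 0, 0, 5],
    [0, 0, 0, 0, 0, 0, 5],
    [0, 0, 0, 0, 0, 0, 5]
  ]
}}

```text
t: 12.3
eef_pos: [0.6041, 0.0772, 0.1269]
tool_rot: [-0.0, 1.0, 0.03, -0.0]
contact_force: [0.0, 0.6, -2.0]
gripper_width: 0.153
grasp_force: 68.5
```

```bash
python3 - <<'E'
from mv import *
np.set_printoptions(precision=4,suppress=True)
o,R,p=cur();print(o['t'],p,np.degrees(np.arctan2(R[1,1],R[0,1])),R[2],o['contact_force'],o['gripper_width'])
t=snap('top','t3.png');s=snap('side','s3.png')
f=lambda a,k:np.clip(cv2.resize(a[...,::-1],None,fx=k,fy=k,interpolation=cv2.INTER_CUBIC).astype(float)*1.6+15,0,255).astype('uint8')
A=f(t['pixels'][130:230,250:350],4);B=f(s['pixels'][140:240,200:300],4)
cv2.imwrite('pics/g3.png',np.hstack([A,B]))
for k,z in dict(housing_hinge=.088,cover_knuckle=.123,cover_grip=.141).items():
  for n,pp in(('t',t),('s',s)):
    for d in bot.tip_of(k,pp)[:2]: print(k,n,np.array(d['xy']),round(d['score'],2),atz(pp,d['xy'],z))
x=np.array([.058,-.998]);kn=np.r_[p[:2]+.053*x,p[2]+.013-.0182]
print('pred kn',kn,proj(t,kn),proj(s,kn))
E
```

```text
12.3 [0.6041 0.0772 0.1269] -86.6056785291371 [-0.0002 -0.0004 -1.    ] [ 0.0214  0.6443 -2.03  ] 0.1532333575541745
housing_hinge t [321.3 170. ] 0.81 [ 0.6224 -0.044   0.088 ]
housing_hinge s [276.9 170.4] 0.78 [ 0.6234 -0.0531  0.088 ]
cover_knuckle s [257.3 174.7] 0.81 [0.5956 0.0308 0.123 ]
cover_grip s [235.7 171.8] 0.65 [0.6112 0.0737 0.141 ]
pred kn [0.6072 0.0243 0.1217] [287.6841 174.1119] [255.7041 172.1174]
```

View pics/g3.png

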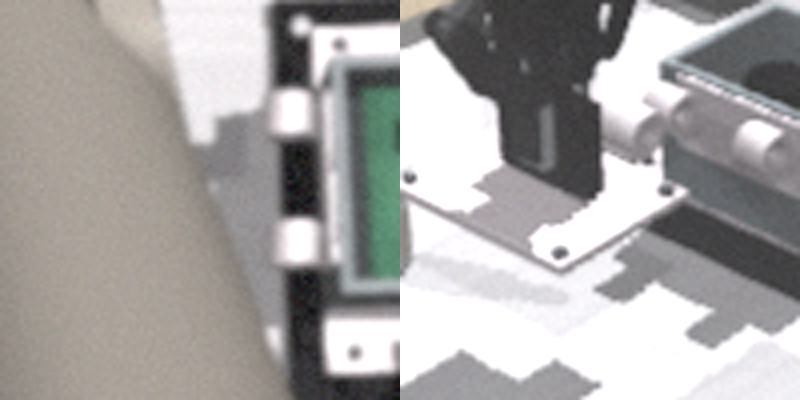

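The arm hides the cover in the top view. The side view shows its knuckle at crop (635,125), next to the housing knuckles at (670,105) and (760,145). I'll take one sharp zoom of the side view to measure both in the same camera.

```bash
python3 - <<'E'
from h import *
ps=[bot.read_camera('side') for _ in range(4)]
a=np.mean([p['pixels'].astype(float) for p in ps],0)[150:220,205:303]
np.save('side_avg.npy',a)
a=cv2.resize(a,None,fx=8,fy=8,interpolation=cv2.INTER_CUBIC)
g=255*(np.clip(a,0,255)/255)**1.0
g=np.clip(g*1.15,0,255).astype('uint8')[...,::-1].copy()
for i in range(0,98,10): cv2.line(g,(i*8,0),(i*8,6 if i%50 else 14),(0,0,255),1)
for i in range(0,70,10): cv2.line(g,(0,i*8),(6,i*8),(0,0,255),1)
cv2.imwrite('pics/g4.png',g);print(g.shape)
E
```

```text
(560, 784, 3)
```

View pics/g4.png

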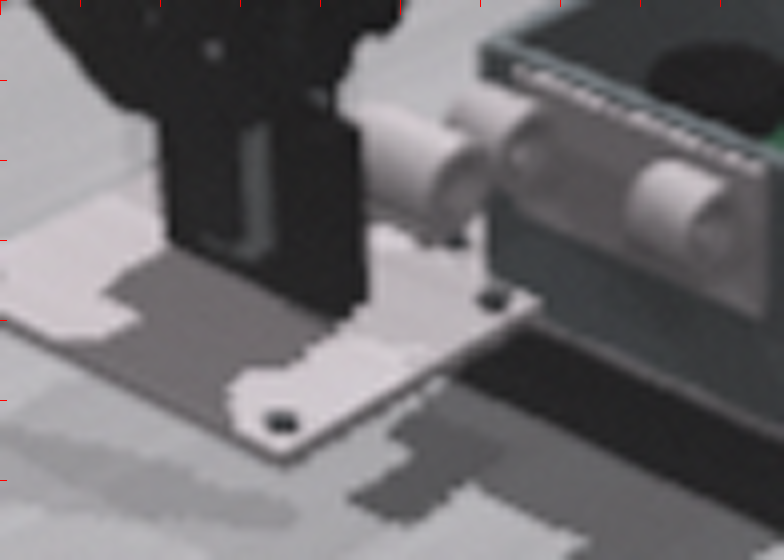

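```bash
python3 - <<'E'
from fit import *
from mv import cur
S=snap('side');T=snap('top');o,R,p=cur()
s=lambda x,y:np.array([205+x/8-.44,150+y/8-.44])
def ft(obs,x0,free,):
    def W(v,m):
        c,sn=np.cos(v[2]),np.sin(v[2]);return np.array([v[0]+(c*m[0]-sn*m[1])/1e3,v[1]+(sn*m[0]+c*m[1])/1e3,v[3]+m[2]/1e3])
    def full(u): v=np.array(x0,float);v[free]=u;return v
    r=lambda u:np.concatenate([proj(S,W(full(u),m))-xy for xy,m in obs])
    q=least_squares(r,np.array(x0,float)[free]);v=full(q.x);return v,r(q.x).reshape(-1,2),W(v,(0,0,0)),W
H=[(s(712,225),(0,-44,0)),(s(522,148),(0,22,0)),(s(483,45),(22,60,12)),(s(782,160),(22,-60,12))]
v,r,_,_=ft(H,[.6125,-.0465,-1.513,.088],[0,1,2]);print('hinge all',v,r.round(2).tolist())
v,r,_,_=ft(H[:2],[.6125,-.0465,-1.513,.088],[0,1]);print('hinge kn only',v,r.round(2).tolist())
v,r,_,_=ft(H,[.6125,-.0465,-1.513,.088],[0,1,3]);print('hinge zfree',v,r.round(2).tolist())
# cover rel. knuckle centre
C=[(s(283,455),(-108,-60,-7)),(s(540,300),(-18,-60,-7)),(s(285,465),(-108,-60,-13)),(s(460,188),(0,-17,0))]
yaw=np.arctan2(R[1,1],R[0,1]);z=p[2]-.0182+.013
k0=[.607,.0243,yaw,z]
for f in([0,1],[0,1,2],[0,1,3],[0,1,2,3]):
    v,r,_,_=ft(C,k0,f);print('kn',f,v,r.round(2).tolist())
print('tcp',p,yaw, 'pred', p[:2]+.053*np.array([np.cos(yaw),np.sin(yaw)]))
t=lambda x,y:np.array([310+x/4-.4,120+y/4-.4])
print('top hinge',atz(T,t(55.5,217),.093))
E
```

```text
hinge all [ 0.6222 -0.0521 -1.536   0.088 ] [[-1.33, -0.08], [-0.23, -0.62], [-1.04, -1.51], [2.52, 1.8]]
hinge kn only [ 0.6199 -0.0519 -1.513   0.088 ] [[-0.28, 0.16], [0.29, -0.14]]
hinge zfree [ 0.6791 -0.1112 -1.513   0.0419] [[-1.69, -0.85], [0.7, -0.36], [-0.11, -0.19], [1.11, 1.38]]
kn [0, 1] [ 0.6116  0.0192 -1.513   0.1218] [[-0.04, -0.64], [0.09, -0.28], [-0.14, 0.81], [0.11, 0.07]]
kn [0, 1, 2] [ 0.6118  0.0193 -1.511   0.1218] [[0.01, -0.62], [0.06, -0.3], [-0.1, 0.82], [0.04, 0.06]]
kn [0, 1, 3] [ 0.6155  0.0157 -1.513   0.1185] [[0.04, -0.7], [-0.03, -0.22], [-0.06, 0.73], [0.05, 0.2]]
kn [0, 1, 2, 3] [ 0.6155  0.0157 -1.513   0.1186] [[0.04, -0.7], [-0.03, -0.22], [-0.06, 0.73], [0.05, 0.2]]
tcp [0.6043 0.0763 0.127 ] -1.5130466730040446 pred [0.6074 0.0233]
top hinge [ 0.6138 -0.0481  0.093 ]
```

Emit:
{"op": "jog_arm", "data": {
  "motion": [
    [0, 0, 0, 1, 8, 5, 5],
    [0, 0, 0, 2, 18, 12, 5],
    [0, 0, 0, 3, 28, 20, 5],
    [0, 0, 0, 3.5, 36, 27, 5],
    [0, 0, 0, 3.5, 38, 32, 5],
    [0, 0, 0, 3.5, 38, 33.8, 5],
    [0, 0, 0, 3.5, 38, 33.8, 5],
    [0, 0, 0, 3.5, 38, 33.8, 5],
    [0, 0, 0, 3.5, 38, 33.8, 5]
  ]
}}

```text
t: 14.12
eef_pos: [0.6102, 0.0389, 0.0935]
tool_rot: [-0.0, 1.0, 0.029, 0.0]
contact_force: [-0.3, 0.6, -2.9]
gripper_width: 0.156
grasp_force: 68.5
```

```bash
python3 - <<'E'
from mv import *
o,R,p=cur();print(o['t'],p,np.degrees(np.arctan2(R[1,1],R[0,1])),o['contact_force'])
ps=[bot.read_camera('side') for _ in range(4)];a=np.mean([q['pixels'].astype(float) for q in ps],0)[148:198,235:303]
ts=[bot.read_camera('top') for _ in range(4)];b=np.mean([q['pixels'].astype(float) for q in ts],0)[148:200,300:335]
f=lambda a,k:np.clip(cv2.resize(a,None,fx=k,fy=k,interpolation=cv2.INTER_CUBIC)*1.15,0,255).astype('uint8')[...,::-1]
im=np.zeros((416,780,3),'uint8');A=f(a,8);im[:400,:544]=A;B=f(b,6);im[:312,560:770]=B
cv2.imwrite('pics/g5.png',im)
E
```

```text
14.125 [0.61016771 0.03885858 0.0934822 ] -86.66482610957513 [-0.34998679  0.59351313 -2.90302594]
```

View pics/g5.png

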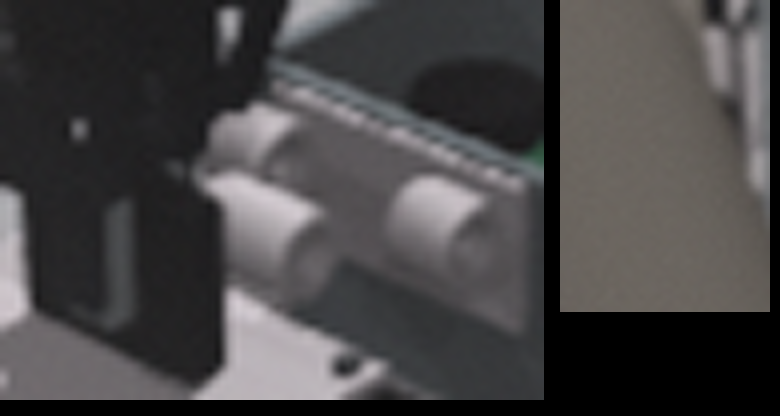

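```bash
python3 - <<'E'
from mv import *
np.set_printoptions(precision=4,suppress=True)
o,R,p=cur();S=snap('side')
s=lambda x,y:np.array([235+x/8-.44,148+y/8-.44])
A=atz(S,s(471,239),.088)[:2];B=atz(S,s(282,164),.088)[:2];C=atz(S,s(306,257),.0883)[:2]
d=B-A;print('axis',np.degrees(np.arctan2(d[1],d[0])),np.hypot(*d)*1e3,'want 66')
for a in(3.0,3.35,3.7):
    a=np.radians(a);y=np.array([np.cos(a),np.sin(a)]);x=np.array([y[1],-y[0]])
    mid=(A+B)/2+.011*y;k=C+.017*y;e=mid-k;print('along y',e@y*1e3,'along x',e@x*1e3,mid,k,'fk',p[:2]+.053*x)
E
```

```text
axis 5.448075690719094 65.25524823139949 want 66
along y 0.23754594419306702 along x 34.745922580218846 [ 0.6204 -0.0523] [ 0.6183 -0.0176] fk [ 0.6128 -0.0144]
along y 0.025180122873518073 along x 34.78337706208831 [ 0.6204 -0.0522] [ 0.6183 -0.0175] fk [ 0.6131 -0.0144]
along y -0.18741053116266657 along x 34.81953358422887 [ 0.6204 -0.0521] [ 0.6183 -0.0174] fk [ 0.6134 -0.0144]
```

Emit:
{"op": "jog_arm", "data": {
  "motion": [
    [0, 0, 0, 0, 5, 0, 5],
    [0, 0, 0, 0, 10, 0, 5],
    [0, 0, 0, 0, 15, 0, 5],
    [0, 0, 0, 0, 20, 0, 5],
    [0, 0, 0, 0, 25, 0, 5],
    [0, 0, 0, 0, 30, 0, 5],
    [0, 0, 0, 0, 33.5, 0, 5],
    [0, 0, 0, 0, 33.5, 0, 5],
    [0, 0, 0, 0, 33.5, 0, 5],
    [0, 0, 0, 0, 33.5, 0, 5]
  ]
}}

```text
t: 15.82
eef_pos: [0.6119, 0.0054, 0.0932]
tool_rot: [-0.0, 1.0, 0.029, 0.0]
contact_force: [0.1, -0.2, -2.5]
gripper_width: 0.15
grasp_force: 68.5
```

```bash
python3 - <<'E'
from mv import *
o,R,p=cur();print(o['t'],p,np.degrees(np.arctan2(R[1,1],R[0,1])),R[2],o['contact_force'],o['torque'])
ps=[bot.read_camera('side') for _ in range(6)];a=np.mean([q['pixels'].astype(float) for q in ps],0)[150:200,240:306]
ts=[bot.read_camera('top') for _ in range(3)];b=np.mean([q['pixels'].astype(float) for q in ts],0)[150:200,310:340]
f=lambda a,k:np.clip(cv2.resize(a,None,fx=k,fy=k,interpolation=cv2.INTER_CUBIC)*1.3,0,255).astype('uint8')[...,::-1]
im=np.zeros((500,795,3),'uint8');A=f(a,10);im[:500,:660]=A;im[:200,670:790]=f(b,4)
cv2.imwrite('pics/g6.png',im)
E
```

```text
15.825 [0.61194244 0.00543632 0.09319056] -86.6623481814363 [ 3.23371050e-05 -1.31075352e-04 -9.99999991e-01] [ 0.11386797 -0.20025905 -2.45998056] [ 0.0482431   0.02533216 -0.04025974]
```

View pics/g6.png

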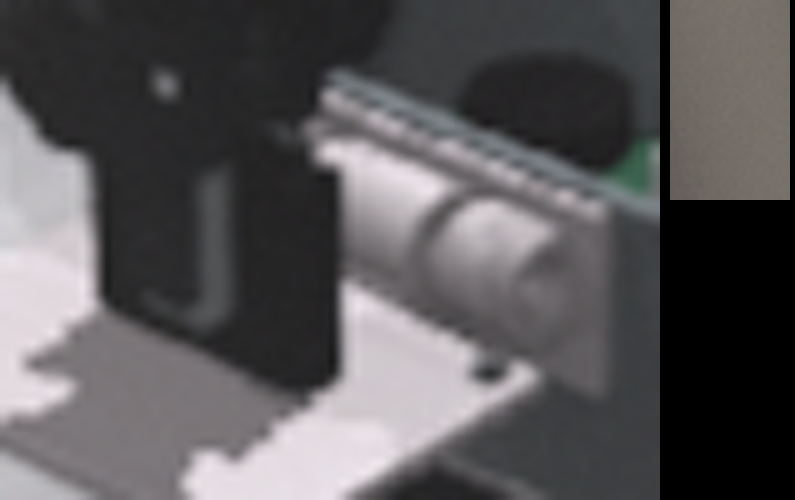

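The tubes look collinear: top and bottom silhouettes both run straight through, and a gap shows at (435,240). I'll measure the gap numerically against the 22 mm housing tube.

```bash
python3 - <<'E'
from h import *
from scipy.ndimage import map_coordinates
ps=[bot.read_camera('side') for _ in range(6)];a=np.mean([q['pixels'].astype(float).mean(2) for q in ps],0)
for off in (20,35,50,65,80,95):
    # line starts at 10x crop (345,140+off), slope .39
    xs=np.arange(345,605,6.);ys=140+off+(xs-345)*.39
    v=map_coordinates(a,[150+ys/10-.45,240+xs/10-.45],order=1)
    print(off,' '.join(f'{int(x)}:{int(k)}' for x,k in zip(xs,v)))
E
```

```text
20 345:151 351:159 357:166 363:166 369:166 375:167 381:168 387:169 393:169 399:169 405:170 411:171 417:171 423:172 429:168 435:156 441:124 447:97 453:79 459:84 465:112 471:137 477:153 483:158 489:156 495:151 501:147 507:146 513:147 519:146 525:146 531:145 537:141 543:123 549:102 555:84 561:74 567:71 573:74 579:76 585:78 591:77 597:75 603:70
35 345:120 351:139 357:150 363:151 369:151 375:152 381:153 387:153 393:154 399:155 405:156 411:155 417:152 423:142 429:118 435:93 441:77 447:81 453:109 459:132 465:150 471:154 477:151 483:145 489:140 495:136 501:137 507:138 513:139 519:140 525:138 531:118 537:97 543:75 549:65 555:64 561:66 567:69 573:70 579:73 585:75 591:76 597:74 603:69
50 345:103 351:121 357:132 363:134 369:136 375:137 381:138 387:139 393:140 399:141 405:141 411:133 417:118 423:94 429:77 435:70 441:87 447:107 453:125 459:133 465:137 471:139 477:138 483:131 489:126 495:121 501:122 507:123 513:124 519:113 525:98 531:79 537:67 543:66 549:66 555:67 561:70 567:71 573:71 579:72 585:72 591:72 597:70 603:66
65 345:91 351:107 357:116 363:118 369:119 375:120 381:122 387:123 393:125 399:12
[... 188 characters left out ...]
79 555:78 561:77 567:75 573:72 579:71 585:70 591:70 597:68 603:65
80 345:79 351:93 357:101 363:101 369:102 375:103 381:105 387:106 393:107 399:105 405:100 411:87 417:79 423:77 429:84 435:93 441:97 447:100 453:102 459:103 465:103 471:99 477:94 483:90 489:90 495:91 501:92 507:89 513:82 519:81 525:83 531:85 537:85 543:82 549:81 555:80 561:77 567:73 573:70 579:69 585:69 591:69 597:68 603:65
95 345:69 351:80 357:86 363:87 369:88 375:88 381:89 387:90 393:90 399:88 405:84 411:78 417:75 423:75 429:78 435:82 441:85 447:87 453:88 459:88 465:88 471:87 477:86 483:83 489:81 495:79 501:80 507:78 513:75 519:74 525:75 531:76 537:77 543:78 549:77 555:74 561:70 567:68 573:67 579:68 585:70 591:71 597:69 603:66
```

```bash
python3 - <<'E'
from h import *
from scipy.ndimage import map_coordinates
ps=[bot.read_camera('side') for _ in range(6)];a=np.mean([q['pixels'].astype(float).mean(2) for q in ps],0)
for x in (370,390,410,480,500,515):
    o=np.arange(-30,185,6.);ys=140+o+(x-345)*.397   # perpendicular-ish: vertical
    v=map_coordinates(a,[150+ys/10-.45,240+x/10-.45+0*ys],order=1)
    print(x,' '.join(f'{int(q)}:{int(k)}' for q,k in zip(o,v)))
E
```

```text
370 -30:117 -24:106 -18:89 -12:95 -6:117 0:143 6:165 12:170 18:169 24:162 30:156 36:150 42:144 48:137 54:131 60:125 66:118 72:111 78:105 84:98 90:93 96:87 102:82 108:77 114:72 120:77 126:83 132:87 138:104 144:129 150:151 156:166 162:164 168:159 174:153 180:153
390 -30:124 -24:110 -18:93 -12:88 -6:121 0:147 6:168 12:171 18:170 24:164 30:158 36:152 42:147 48:141 54:135 60:129 66:122 72:115 78:108 84:102 90:95 96:89 102:83 108:78 114:75 120:76 126:81 132:85 138:92 144:113 150:132 156:151 162:155 168:156 174:154 180:153
410 -30:107 -24:96 -18:91 -12:89 -6:118 0:147 6:165 12:172 18:171 24:166 30:160 36:154 42:146 48:138 54:128 60:118 66:109 72:100 78:90 84:85 90:80 96:79 102:77 108:75 114:75 120:74 126:73 132:72 138:72 144:95 150:120 156:139 162:150 168:154 174:154 180:153
480 -30:116 -24:104 -18:91 -12:83 -6:80 0:80 6:111 12:143 18:154 24:157 30:152 36:147 42:141 48:136 54:129 60:122 66:112 72:102 78:93 84:88 90:86 96:84 102:81 108:78 114:74 120:68 126:65 132:62 138:63 144:70 150:81 156:93 162:100 168:90 174:81 180:72
500 -30:125 -24:116 -18:96 -12:85 -6:84 0:119 6:141 12:151 18:149 24:144 30:140 36:135 42:129 48:123 54:116 60:110 66:105 72:99 78:93 84:87 90:83 96:79 102:77 108:74 114:71 120:68 126:65 132:62 138:63 144:65 150:65 156:65 162:67 168:65 174:68 180:106
515 -30:128 -24:118 -18:97 -12:81 -6:95 0:113 6:134 12:143 18:147 24:146 30:143 36:138 42:132 48:124 54:113 60:102 66:91 72:85 78:81 84:78 90:75 96:73 102:72 108:72 114:71 120:69 126:67 132:65 138:64 144:63 150:80 156:114 162:128 168:137 174:143 180:134
```

The gap is about 6.5 mm against the 5 mm wanted, and the cover sits roughly 0.4 px high. A small trim, then settle.

Emit:
{"op": "jog_arm", "data": {
  "motion": [
    [0, 0, 0, -0.7, -0.2, 0.2, 5],
    [0, 0, 0, -1.5, -0.4, 0.4, 5],
    [0, 0, 0, -1.5, -0.4, 0.4, 5],
    [0, 0, 0, -1.5, -0.4, 0.4, 5],
    [0, 0, 0, -1.5, -0.4, 0.4, 5],
    [0, 0, 0, -1.5, -0.4, 0.4, 5],
    [0, 0, 0, -1.5, -0.4, 0.4, 5]
  ]
}}

```text
t: 17.75
eef_pos: [0.6104, 0.0054, 0.0928]
tool_rot: [-0.0, 1.0, 0.029, -0.0]
contact_force: [0.8, -0.4, -2.7]
gripper_width: 0.156
grasp_force: 68.5
```

```bash
python3 - <<'E'
from mv import *
from scipy.ndimage import map_coordinates
o,R,p=cur();print(o['t'],p,R[2],o['contact_force'],o['torque'],o['grasp_force'])
ps=[bot.read_camera('side') for _ in range(6)];a=np.mean([q['pixels'].astype(float).mean(2) for q in ps],0)
for off in (20,35,50):
    xs=np.arange(393,560,6.);ys=140+off+(xs-345)*.39
    v=map_coordinates(a,[150+ys/10-.45,240+xs/10-.45],order=1)
    print(off,' '.join(f'{int(x)}:{int(k)}' for x,k in zip(xs,v)))
for x in (390,410,500,515):
    q=np.arange(-18,20,6.);ys=140+q+(x-345)*.397
    v=map_coordinates(a,[150+ys/10-.45,240+x/10-.45+0*ys],order=1);print(x,v.round())
E
```

```text
17.75 [0.61040038 0.00541177 0.09279303] [-4.77405454e-05 -2.13949035e-06 -9.99999999e-01] [ 0.78508543 -0.37656014 -2.68463557] [-0.02117553  0.02246452  0.02915332] 68.52452158927917
20 393:170 399:169 405:171 411:172 417:172 423:172 429:173 435:173 441:153 447:127 453:99 459:93 465:113 471:137 477:154 483:163 489:164 495:160 501:154 507:150 513:150 519:148 525:147 531:145 537:141 543:124 549:102 555:84
35 393:156 399:157 405:158 411:158 417:158 423:154 429:138 435:114 441:92 447:87 453:111 459:133 465:149 471:154 477:152 483:147 489:142 495:137 501:138 507:138 513:139 519:140 525:138 531:118 537:96 543:76 549:65 555:64
50 393:142 399:143 405:144 411:144 417:137 423:120 429:97 435:77 441:89 447:106 453:125 459:134 465:138 471:139 477:139 483:139 489:134 495:127 501:124 507:123 513:123 519:113 525:98 531:79 537:68 543:66 549:67 555:67
390 [ 94.  86. 109. 134. 161. 169. 172.]
410 [ 89.  82. 102. 126. 153. 168. 173.]
500 [ 97.  86.  85. 120. 144. 159. 156.]
515 [ 97.  81.  95. 115. 140. 148. 151.]
```

The gap is about 5 mm, the silhouettes match, and the force equals the cover's weight alone, so nothing is touching.

```bash
python3 -c "
from station import bot
print(bot.hand_in())"
```

```text
the job is handed in; nothing more can be done
None
```

The job is handed in. The turnbutton is home against its stop, and the cover is held level with its knuckle between the housing's two knuckles. By the images it has about 5 mm of room at the visible side (the other is hidden by the gripper) and the tubes are in line; only its weight shows on the wrist, so it isn't touching the housing.

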